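# Fit an oil filter cartridge and hold the cover down for bolting

## Robot

A 6-joint arm with a two-finger parallel gripper is mounted at the origin on the work surface. World frame = base frame: x ahead of the robot, y to its left, z up, the work surface at z = 0. Lengths are in m, angles in rad, forces in N, time in s.
With the tool pointing down it reaches from about 0.3 to 0.85 m from the base axis. Payload 4.2 kg.
Tool frame: the origin (TCP) lies at the very end of the fingers, on their centre line; the grasp point (between the pads) lies 19 mm behind it; z points along the fingers, x is the direction in which the jaws open and shut, and the axes are right-handed (so a half turn about z gives the same grasp; the last joint's range is limited). The gripper opens to 91 mm and grips with 3 to 60 N. Pads are 32 mm wide; open, the fingers measure 118 mm over their backs; the gripper's body (76 mm by 178 mm) begins 60 mm behind the grasp point.
Start: joints at [1.217, 0.32, 1.565, -0, 1.257, -0.02], TCP at [0.188, 0.543, 0.214] pointing down, gripper open.
Joint ranges: [-3.11, 3.11], [-0.84, 2.01], [0.21, 2.61], [-1.34, 4.49], [0.05, 2.63], [-2.56, 2.56]. Speed limits (rad/s): [2.57, 2.57, 3.14, 3.14, 3.14, 3.14].

## Interface

Orientations are given as a unit quaternion [x, y, z, w].
In Python, from workcell import arm gives the robot as it stands.
- The arm moves only by the shell command python3 -m jog 'ROWS' [FORCE]. ROWS is JSON, a list of rows, each an object of numbers: "x", "y", "z": the shift along the tool's x, y, z in mm; "wx", "wy", "wz": the turn, a rotation vector about the tool's x, y, z in degrees; "jaw": the opening, from 0 (shut) to 1 (fully open). In form: [{"x": .., "y": .., "z": .., "wx": .., "wy": .., "wz": .., "jaw": ..}, ...]. A call has 1 to 10 rows; each row is the pose to reach, as a shift and turn from the pose commanded when the call began, along the tool's axes at that moment; what a row does not reach only later rows make up. A row lasts 1/8 s, in which the tool goes at most 62.5 mm and 10.7 degrees, less where a joint would pass 70% of its speed; a pose out of reach is approached as far as the arm can. A call with a gripper value outside its range is refused whole. The fingers move at their own pace and stop on an object; FORCE is the grip in N (left out, the last holds). Time passes only in rows, so rows that repeat a pose let the fingers close. It gives the time, the measured TCP pose, the force and the opening at its end, in the units of the state.
- arm.read_state(): the state, without advancing time (a new reading comes with each control period).
- arm.get_image(name): name is "side" or "top"; returns a dict with "image" (384x512x3 uint8, blue, green, red), "intrinsics" (3x3 intrinsics, pixels), "distortion" ([k1, k2, p1, p2, k3] as OpenCV has them; the pictures are not rectified), "rvec" (rotation vector, rad) and "tvec" (3), from world to camera coordinates, as OpenCV has them. Camera axes: x right, y down, z forward; pixel columns grow to the right and rows downward; lengths in m; the calibration is good to about 2 mm. A picture is of the moment at which its call begins. There is no depth.
- arm.finish_job(): hands the job in, once; it reports no verdict.
The state is a dict: "t": time; "qpos": joint angles; "qvel": joint speeds; "joint_torque": joint torques, N m; "tool_pos": TCP position; "tcp_rot": TCP orientation; "contact_force": force on the tool from outside, world axes, zero at the start; "moment": the same for the moment, N m; "grip_width": opening from 0.0 (shut) to 1.0 (fully open).
Only numpy, scipy, OpenCV 4.12 (cv2) and the standard library are available. Lean on these libraries where they do the work, as an engineer would, in place of code of your own. Each camera call takes 0.05 s, during which the arm holds its last target. There are 200 camera calls.

## Task

Lower the new filter cartridge, neck up, into the oil filter housing that is clamped in the vise, then fit the housing's cover over the two studs and press it, without slamming it, all the way down onto the rim against the cartridge spring. Finish holding it down there with a steady push of about 15 N, so that I can run the nuts on, and leave the other things on the bench where they are.

Things in the scene. Friction and masses are not known exactly. Their poses are not given: they have to be found in the camera images.
- housing: Oil filter housing: cast aluminium bowl, open at the top, oil cooler on its +x side, oil port on -x; its foot is clamped in a low blue vise (part of this body, fixed to the bench, 150 wide, its screw bar reaching 165 to -x). Origin on the bench below the bowl's axis, z up. Round bore 70 mm across; rim 96 across, 141 above the bench. Two upright studs, 8 thick with round tips, at y = +58 and -58.
- rim (a point): Point on the bowl's axis at the height of the rim's top face; axes as the housing's. The studs, at y = +58 and y = -58 from it, rise 22 above this height. Lugs 26 wide under the studs are flush with the rim.
- plate (a point): Centre of the upper face of the spring plate inside the bowl, on which the cartridge stands: 70 below the rim when unloaded. It starts to yield at 3 N and gives 1.2 N per mm; with the cover down on the rim it is 8 lower and pushes up with 12.6 N.
- cartridge: New filter cartridge: cylinder of pleated paper between two black end caps, 62 across, 70 high, with a round neck 24 across and 18 high on the middle of the upper cap; about 0.12 kg, foot edge chamfered. Stands upright on the bench at first. Origin at the centre of its foot, z up through the neck. On the unloaded spring plate its upper cap is level with the rim.
- cover: Cast aluminium cover, about 0.28 kg, right way up on the bench. Origin at the centre of its underside, z up. Spigot ring 64 outside, 48 inside, height 0 to 8 (enters the bore, bears on the cartridge's cap); flange 96 across, height 8 to 16, its underside meets the rim; two lugs 26 wide at y = +58 and -58 with holes 13 across (142 overall); dome to 26. Fits either way round. Hollow to 22.
- hexagon (a point): Centre of the top of the hexagon on the cover, 44 above the cover's origin; axes as the cover's. The hexagon is 27 across flats, from 26 to 44 above that origin, with flats facing the cover's +x and -x and every 60 degrees round. With the cover fully down this point is 36 above the rim; let go on the cartridge, the spring holds it about 7 higher.
- spin_filter: Bystander: grey closed metal spin-on filter can, 76 across, 90 high, standing with its threaded, sealed end up; origin at the centre of its foot.
- oil_bottle: Bystander: grey oil bottle, 72 across, 190 high, upright; origin at the centre of its foot.
- nut_dish: Bystander: round steel magnetic dish, 110 across, 22 high, with the two nuts in it; origin at the centre of its foot.
- ratchet: Bystander: ratchet with socket lying along its own x axis, 230 long, 34 wide, 48 high at the socket end (+x); origin at its middle on the bench.
Not all that is in view belongs to the job. What is meant by the cover is not red, and is the smaller of those in its own colour.

How it is judged:
By the outcome, as a careful person would: the job done as asked, in the order asked, and still so for the second after the job is handed in, while the arm keeps its last pose, push and grip.
It also fails if it takes over 67 s, if anything falls off the work surface, if the arm or the gripper's body presses on something with over 40 N, if the wrist force passes 120 N, or if a joint passes its speed limit or range.

## Working session

There is one attempt and no reset: what is moved stays moved. The work goes in short steps, Python scripts to look and compute and a shell command to move; the robot and the scene stay as the last step left them, time stands still between calls to the robot, and variables do not carry over. Pictures are saved under pics/ and viewed, about 8 in all and at most 12, crops included, and the job is handed in when it is done.

```bash
ls; mkdir -p pics; python3 - <<'E'
from workcell import arm
import cv2,pickle
d={n:arm.get_image(n) for n in("side","top")}
pickle.dump(d,open("im0.pkl","wb"))
for n in d: cv2.imwrite(f"pics/{n}0.png",d[n]["image"]); print(n,d[n]["intrinsics"],d[n]["distortion"],d[n]["rvec"],d[n]["tvec"])
print(arm.read_state())
E
```

```text
pics
side [[353.6013401    0.         261.74522478]
 [  0.         353.6013401  189.81567971]
 [  0.           0.           1.        ]] [-0.09890156  0.          0.          0.          0.        ] [ 0.25423954 -2.9021569   1.00880551] [0.52042179 0.13870329 1.00962629]
top [[474.05376088   0.         261.33361022]
 [  0.         474.05376088 199.3885535 ]
 [  0.           0.           1.        ]] [-0.18652438  0.          0.          0.          0.        ] [ 2.17389735 -2.18891669  0.07847074] [-0.01005165  0.56105211  1.48706572]
{'t': 0.1, 'qpos': array([ 1.21703043e+00,  3.20242328e-01,  1.56554051e+00,  3.89243396e-05,
        1.25742730e+00, -2.00310404e-02]), 'qvel': array([ 0.00192834, -0.00286218, -0.00325709, -0.00015414, -0.00117435,
       -0.0011191 ]), 'joint_torque': array([-3.43269330e-04, -4.13332629e+01, -2.32511812e+01,  7.28770229e-02,
        4.21249657e-02, -7.64107676e-05]), 'tool_pos': array([0.18820212, 0.54284699, 0.21320254]), 'tcp_rot': array([ 8.14734493e-01,  5.79833641e-01, -6.78596547e-04,  4.40356111e-04]), 'contact_force': array([0.13424159, 0.01281988, 0.68309538]), 'moment': array([0.04873198, 0.00955005, 0.01497434]), 'grip_width': 0.9998774793850461}
```

View pics/top0.png

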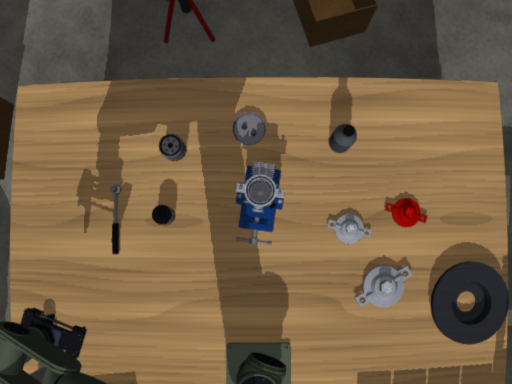

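View pics/side0.png

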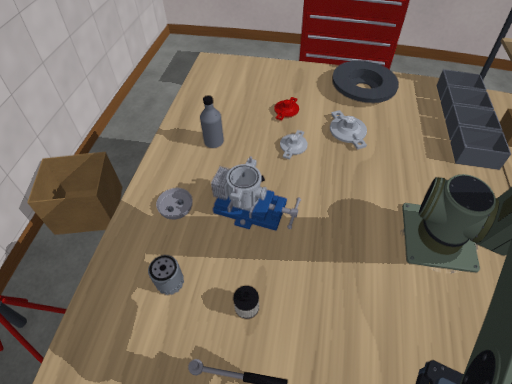

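Top view: cartridge (163,214), housing (262,192) in the blue vise, small grey cover (348,228). The large grey cover (384,287) and the red one (406,212) are decoys. In the side view: cartridge (246,302), housing (243,180), cover (293,144).

```bash
cat > h.py <<'E'
import cv2,numpy as np,pickle
from scipy.spatial.transform import Rotation as R
def ray(d,uv):
    K,D=np.array(d["intrinsics"]),np.array(d["distortion"])
    n=cv2.undistortPoints(np.array(uv,float).reshape(-1,1,2),K,D).reshape(-1,2)
    Rm=cv2.Rodrigues(np.array(d["rvec"]))[0]; t=np.array(d["tvec"]).ravel()
    return -Rm.T@t, np.c_[n,np.ones(len(n))]@Rm
def onz(d,uv,z):
    c,r=ray(d,uv); return c+r*((z-c[2])/r[:,2:])
def tri(d1,p,d2,q):
    c1,a=ray(d1,p);c2,b=ray(d2,q);a=a[0];b=b[0]
    s=np.linalg.lstsq(np.c_[a,-b],c2-c1,rcond=None)[0]
    A=c1+s[0]*a;B=c2+s[1]*b
    return (A+B)/2,np.linalg.norm(A-B)
def proj(d,P):
    return cv2.projectPoints(np.array(P,float).reshape(-1,1,3),np.array(d["rvec"]),np.array(d["tvec"]),np.array(d["intrinsics"]),np.array(d["distortion"]))[0].reshape(-1,2)
def crop(d,c,w,s):
    x,y=int(c[0]-w),int(c[1]-w)
    return cv2.resize(d["image"][y:y+2*w,x:x+2*w],None,fx=s,fy=s,interpolation=cv2.INTER_NEAREST)
E
python3 - <<'E'
from h import *
d=pickle.load(open("im0.pkl","rb"));t,s=d["top"],d["side"]
a=[crop(t,c,25,5) for c in((163,214),(262,192),(348,228))]
b=[crop(s,c,25,5) for c in((246,302),(243,180),(293,144))]
cv2.imwrite("pics/c0.png",np.vstack([np.hstack(a),np.hstack(b)]))
E
```

```text
(no output)
```

View pics/c0.png

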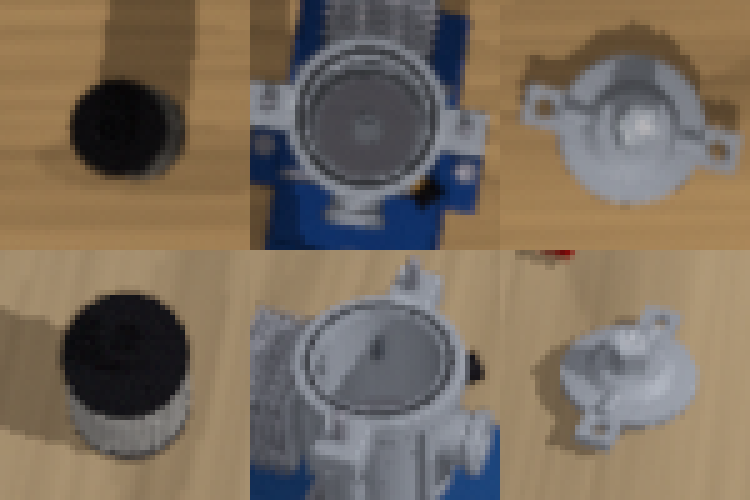

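Crops show clear rim ring, black cap and the cover's two lug holes. Measure.

```bash
python3 - <<'E'
from h import *
d=pickle.load(open("im0.pkl","rb"));t,s=d["top"],d["side"]
def blob(dd,c,w,f):
    x,y=c[0]-w,c[1]-w; im=dd["image"][y:y+2*w,x:x+2*w].astype(np.float32)
    im=cv2.resize(im,None,fx=4,fy=4,interpolation=cv2.INTER_CUBIC)
    m=f(im).astype(np.uint8)
    cs=max(cv2.findContours(m,cv2.RETR_EXTERNAL,cv2.CHAIN_APPROX_NONE)[0],key=cv2.contourArea)
    return ((cv2.convexHull(cs).reshape(-1,2)+.5)/4-.5+np.array([x,y])),m
dark=lambda im: im.max(2)<60
for n,dd,c in(("top",t,(163,214)),("side",s,(246,302))):
    p,_=blob(dd,c,22,dark)
    P=onz(dd,p,.07)[:,:2].astype(np.float32)
    print("cart",n,cv2.minEnclosingCircle(P),cv2.fitEllipse(P))
# cover silhouettes: grey (low saturation) & bright
grey=lambda im:(im.max(2)-im.min(2)<28)&(im.max(2)>95)
for n,dd,c in(("top",t,(348,228)),("side",s,(293,144))):
    p,m=blob(dd,c,25,grey)
    P=onz(dd,p,.014)[:,:2].astype(np.float32)
    i=np.unravel_index(np.argmax(((P[:,None]-P[None])**2).sum(2)),(len(P),)*2);a,b=P[i[0]],P[i[1]]
    print("cover",n,(a+b)/2,np.linalg.norm(a-b),np.degrees(np.arctan2(*(b-a)[::-1])))
# hand reads (crop /5)
px=lambda c,w,ox,oy,u,v:((u-ox-2)/5+c[0]-w,(v-oy-2)/5+c[1]-w)
hT=[px((348,228),25,500,0,545,107),px((348,228),25,500,0,718,150)]
hS=[px((293,144),25,500,250,660,322),px((293,144),25,500,250,598,429)]
for a,b in zip(hT,hS): print("hole tri",tri(t,a,s,b),onz(t,a,.016),onz(s,b,.016))
print("hex tri",tri(t,px((348,228),25,500,0,638,126),s,px((293,144),25,500,250,630,341)))
# rim
def ell(dd,c,ox,oy,x0,x1,y0,y1):
    return px(c,25,ox,oy,(x0+x1)/2,(y0+y1)/2)
rT=ell(t,(262,192),250,0,288,446,38,196);rS=ell(s,(243,180),250,250,295,466,296,418)
print("rim",onz(t,rT,.141),onz(s,rS,.141),tri(t,rT,s,rS))
sT=[px((262,192),25,250,0,270,103),px((262,192),25,250,0,467,128)]
sS=[px((243,180),25,250,250,411,270),px((243,180),25,250,250,342,436)]
for a,b in zip(sT,sS): print("stud",tri(t,a,s,b),onz(t,a,.155),onz(s,b,.155))
# rim's dark groove in top: pixels
for n,dd,c in(("top",t,(261,190)),("side",s,(242,177))):
    g=cv2.cvtColor(dd["image"],cv2.COLOR_BGR2GRAY)
    print(n);print(g[c[1]-20:c[1]+22:1,c[0]-20:c[0]+22:1][::3])
E
```

```text
cart top ((0.5125755071640015, 0.2910022437572479), 0.035670530050992966) ((0.5131053924560547, 0.2914887070655823), (0.060375310480594635, 0.0715859904885292), 173.98049926757812)
cart side ((0.5148550271987915, 0.29751765727996826), 0.031054656952619553) ((0.5148748755455017, 0.29756128787994385), (0.060021769255399704, 0.061787210404872894), 7.696064472198486)
cover top [ 0.46795833 -0.29309422] 0.14530283 68.71493
cover side [ 0.4701603 -0.2946918] 0.15430473 73.54114
hole tri (array([ 0.46349681, -0.22084358,  0.13343606]), np.float64(0.0297519911060528)) [[ 0.48097755 -0.23771209  0.016     ]] [[ 0.45293359 -0.35012007  0.016     ]]
hole tri (array([ 0.4729978 , -0.37903862, -0.12833782]), np.float64(0.04080844545813678)) [[ 0.45223217 -0.34933034  0.016     ]] [[ 0.4829578  -0.23680334  0.016     ]]
hex tri (array([ 0.46881081, -0.29144993,  0.0488038 ]), np.float64(0.002097846683228699))
rim [[ 0.57956226 -0.01056305  0.141     ]] [[ 0.58098406 -0.01317387  0.141     ]] (array([ 0.57976393, -0.01050825,  0.14424509]), np.float64(0.0010283903792815232))
stud (array([0.56262585
[... 4514 characters left out ...]
 [ 77  74  92  97  85  80  90  93  90 105 123 144 126 117 124 114  95  73
   79  84  76  76  74  72  73  76  89 101 125 137 149 156 147 146 140 139
  131 133 134 132 116 136]
 [ 79  93  87  96  83  79  86  96  92  87  97 141 118  91 109 127 145 150
  151 154 141 137 133 131 131 136 139 137 132 133 134 137 130 138 143 147
  151 153 153 124 144 150]
 [ 74  78  74  93  91  83  81  93  95 134 139 138 135 125 123 139 148 149
  162 147 125 109 100 109 109 123 129 128 132 107  90 130 140 138 136 139
  142 143 123 146 152 155]
 [ 88  88  94  93  98  87  66  85  98 106 115 119 127 133 145 150 153 157
  144 128 107 107 117 119 122 124 128 132 127 104  90 129 140 103  94 100
  105 107 100 120 140 134]]
```

```bash
cat >> h.py <<'E'
def go(x,y,z,yaw):
    from workcell import arm
    s=arm.read_state(); Rm=R.from_quat(s["tcp_rot"]); a=np.radians(yaw)
    T=R.from_matrix(np.array([[np.cos(a),np.sin(a),0],[np.sin(a),-np.cos(a),0],[0,0,-1]]))
    sh=Rm.inv().apply(np.array([x,y,z])-s["tool_pos"])*1000
    w=np.degrees((Rm.inv()*T).as_rotvec())
    print("t",round(s["t"],2),"pos",s["tool_pos"].round(4),"F",s["contact_force"].round(1),"M",s["moment"].round(2),"g",round(s["grip_width"]*91,1),"q6",s["qpos"][5].round(2)); print("shift",sh.round(1),"turn",w.round(1))
E
python3 - <<'E'
from h import *
d=pickle.load(open("im0.pkl","rb"));t,s=d["top"],d["side"]
print(onz(t,(138+(119-2)/5,189+(128-2)/5),.07), onz(t,[(138+(u-2)/5,189+(v-2)/5) for u,v in((70,128),(168,128),(119,80),(119,176))],.07))
go(.514,.296,.16,-7.5)
E
```

```text
[[0.51341506 0.29601144 0.07      ]] [[0.513547   0.32702338 0.07      ]
 [0.51327579 0.26516428 0.07      ]
 [0.54323754 0.29623563 0.07      ]
 [0.48366252 0.29583732 0.07      ]]
t 0.1 pos [0.1882 0.5428 0.2132] F [0.1 0.  0.7] M [0.05 0.01 0.01] g 91.0 q6 -0.02
shift [-126.4  388.7   53.4] turn [ 0.1  0.1 78.4]
```

```bash
python3 -m jog '[{"x":-6,"y":19,"z":3,"wz":4,"jaw":0.6},{"x":-19,"y":58,"z":8,"wz":12,"jaw":0.6},{"x":-32,"y":98,"z":14,"wz":20,"jaw":0.6},{"x":-45,"y":138,"z":19,"wz":29,"jaw":0.6},{"x":-59,"y":181,"z":25,"wz":38,"jaw":0.6},{"x":-73,"y":224,"z":31,"wz":47,"jaw":0.6},{"x":-87,"y":267,"z":37,"wz":56,"jaw":0.6},{"x":-101,"y":310,"z":43,"wz":65,"jaw":0.6},{"x":-115,"y":353,"z":48,"wz":73,"jaw":0.6},{"x":-126,"y":389,"z":53,"wz":78.4,"jaw":0.6}]' 20; python3 -m jog '[{"jaw":0.6},{"jaw":0.6},{"jaw":0.6}]'
python3 - <<'E'
from h import *
go(.514,.2965,.073,-7.5)
E
```

```text
t 0.1 pos [0.1882 0.5428 0.2132] F [0.1 0.  0.7] M [0.05 0.01 0.01] g 91.0 q6 -0.02
shift [-125.8  388.5  140.4] turn [ 0.1  0.1 78.4]validation failed for argument at $[0]...
validation failed for argument at $[0]...
```

```bash
python3 -m jog '[{"x":-6,"y":19,"z":3,"wx":0,"wy":0,"wz":4,"jaw":0.6},{"x":-19,"y":58,"z":8,"wx":0,"wy":0,"wz":12,"jaw":0.6},{"x":-32,"y":98,"z":14,"wx":0,"wy":0,"wz":20,"jaw":0.6},{"x":-45,"y":138,"z":19,"wx":0,"wy":0,"wz":29,"jaw":0.6},{"x":-59,"y":181,"z":25,"wx":0,"wy":0,"wz":38,"jaw":0.6},{"x":-73,"y":224,"z":31,"wx":0,"wy":0,"wz":47,"jaw":0.6},{"x":-87,"y":267,"z":37,"wx":0,"wy":0,"wz":56,"jaw":0.6},{"x":-101,"y":310,"z":43,"wx":0,"wy":0,"wz":65,"jaw":0.6},{"x":-115,"y":353,"z":48,"wx":0,"wy":0,"wz":73,"jaw":0.6},{"x":-126,"y":389,"z":53,"wx":0,"wy":0,"wz":78.4,"jaw":0.6}]' 20; python3 - <<'E'
from h import *
go(.514,.2965,.073,-7.5)
E
```

```text
t: 1.35
tool_pos: [0.5161, 0.2941, 0.1605]
tcp_rot: [0.998, -0.069, -0.0, 0.0]
contact_force: [-0.4, 0.2, 0.3]
grip_width: 0.601
t 1.35 pos [0.5161 0.2941 0.1605] F [-0.4  0.2  0.3] M [-0.1   0.03 -0.02] g 54.7 q6 0.64
shift [-2.4 -2.2 87.4] turn [ 0.   0.  -0.4]
```

```bash
python3 -m jog '[{"x":-1,"y":-1,"z":15,"wx":0,"wy":0,"wz":0,"jaw":0.6},{"x":-1,"y":-1,"z":40,"wx":0,"wy":0,"wz":0,"jaw":0.6},{"x":-1,"y":-1,"z":52,"wx":0,"wy":0,"wz":0,"jaw":0.6},{"x":-1,"y":-1,"z":55,"wx":0,"wy":0,"wz":0,"jaw":0.6},{"x":-1,"y":-1,"z":55,"wx":0,"wy":0,"wz":0,"jaw":0.6}]'; python3 - <<'E'
from h import *
go(.514,.2965,.073,-7.5)
from workcell import arm
t,s=arm.get_image("top"),arm.get_image("side")
cv2.imwrite("pics/c1.png",np.hstack([crop(t,(163,210),30,6),crop(s,(246,295),30,6)]))
E
```

```text
t: 1.98
tool_pos: [0.5138, 0.2982, 0.1063]
tcp_rot: [0.998, -0.065, 0.0, -0.0]
contact_force: [0.2, 0.4, 0.6]
grip_width: 0.602
t 1.98 pos [0.5138 0.2982 0.1063] F [0.2 0.4 0.6] M [-0.12  0.02  0.02] g 54.8 q6 0.64
shift [ 0.5  1.7 33.3] turn [-0. -0. -0.]
```

View pics/c1.png

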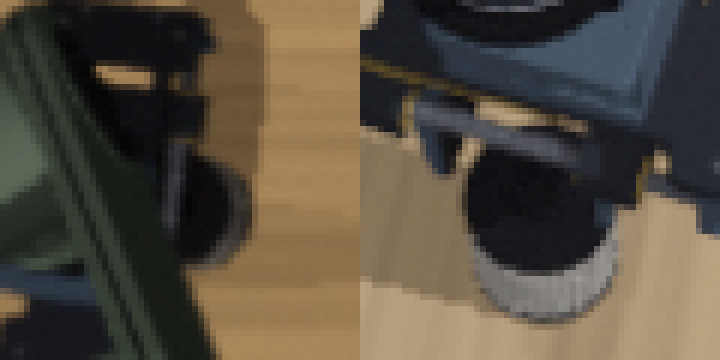

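The open fingers straddle the neck at cap height in both views. Descending and gripping.

```bash
python3 -m jog '[{"x":0.5,"y":1.5,"z":12,"wx":0,"wy":0,"wz":0,"jaw":0.6},{"x":0.5,"y":1.5,"z":25,"wx":0,"wy":0,"wz":0,"jaw":0.6},{"x":0.5,"y":1.5,"z":32,"wx":0,"wy":0,"wz":0,"jaw":0.6},{"x":0.5,"y":1.5,"z":33,"wx":0,"wy":0,"wz":0,"jaw":0.6},{"x":0.5,"y":1.5,"z":33,"wx":0,"wy":0,"wz":0,"jaw":0.1},{"x":0.5,"y":1.5,"z":33,"wx":0,"wy":0,"wz":0,"jaw":0.1},{"x":0.5,"y":1.5,"z":33,"wx":0,"wy":0,"wz":0,"jaw":0.1},{"x":0.5,"y":1.5,"z":33,"wx":0,"wy":0,"wz":0,"jaw":0.1},{"x":0.5,"y":1.5,"z":33,"wx":0,"wy":0,"wz":0,"jaw":0.1}]' 25; python3 - <<'E'
from h import *
go(.5803,-.0118,.24,-7.5)
E
```

```text
t: 3.2
tool_pos: [0.5141, 0.2965, 0.0732]
tcp_rot: [0.998, -0.066, 0.0, -0.0]
contact_force: [-0.3, 0.2, 0.5]
grip_width: 0.252
t 3.2 pos [0.5141 0.2965 0.0732] F [-0.3  0.2  0.5] M [-0.11  0.06  0.04] g 23.0 q6 0.63
shift [ 106.   296.9 -166.9] turn [-0. -0. -0.]
```

```bash
python3 -m jog '[{"x":0,"y":0,"z":-10,"wx":0,"wy":0,"wz":0,"jaw":0.1},{"x":0,"y":0,"z":-35,"wx":0,"wy":0,"wz":0,"jaw":0.1},{"x":0,"y":0,"z":-70,"wx":0,"wy":0,"wz":0,"jaw":0.1},{"x":5,"y":15,"z":-110,"wx":0,"wy":0,"wz":0,"jaw":0.1},{"x":15,"y":40,"z":-145,"wx":0,"wy":0,"wz":0,"jaw":0.1},{"x":28,"y":75,"z":-170,"wx":0,"wy":0,"wz":0,"jaw":0.1},{"x":41,"y":115,"z":-187,"wx":0,"wy":0,"wz":0,"jaw":0.1},{"x":56,"y":155,"z":-187,"wx":0,"wy":0,"wz":0,"jaw":0.1},{"x":70,"y":195,"z":-187,"wx":0,"wy":0,"wz":0,"jaw":0.1},{"x":82,"y":230,"z":-187,"wx":0,"wy":0,"wz":0,"jaw":0.1}]' && python3 -m jog '[{"x":11,"y":30,"z":0,"wx":0,"wy":0,"wz":0,"jaw":0.1},{"x":19,"y":53,"z":0,"wx":0,"wy":0,"wz":0,"jaw":0.1},{"x":23,"y":65,"z":0,"wx":0,"wy":0,"wz":0,"jaw":0.1},{"x":24,"y":67,"z":0,"wx":0,"wy":0,"wz":0,"jaw":0.1},{"x":24,"y":67,"z":0,"wx":0,"wy":0,"wz":0,"jaw":0.1},{"x":24,"y":67,"z":0,"wx":0,"wy":0,"wz":0,"jaw":0.1}]'; python3 - <<'E'
from h import *
go(.5803,-.0118,.245,-7.5)
from workcell import arm
t,s=arm.get_image("top"),arm.get_image("side")
pickle.dump((t,s),open("im2.pkl","wb"))
cv2.imwrite("pics/c2.png",np.hstack([crop(t,(260,180),32,6),crop(s,(235,165),32,6)]))
E
```

```text
t: 4.45
tool_pos: [0.5653, 0.056, 0.2605]
tcp_rot: [0.998, -0.066, 0.0, 0.0]
contact_force: [0.4, -0.5, -1.9]
grip_width: 0.254
t: 5.2
tool_pos: [0.5801, -0.0111, 0.26]
tcp_rot: [0.998, -0.065, -0.0, -0.0]
contact_force: [-0.0, 0.4, -1.4]
grip_width: 0.257
t 5.2 pos [ 0.5801 -0.0111  0.26  ] F [-0.   0.4 -1.4] M [-0.09  0.06 -0.01] g 23.4 q6 0.09
shift [ 0.3  0.7 15. ] turn [-0.  0.  0.]
```

View pics/c2.png

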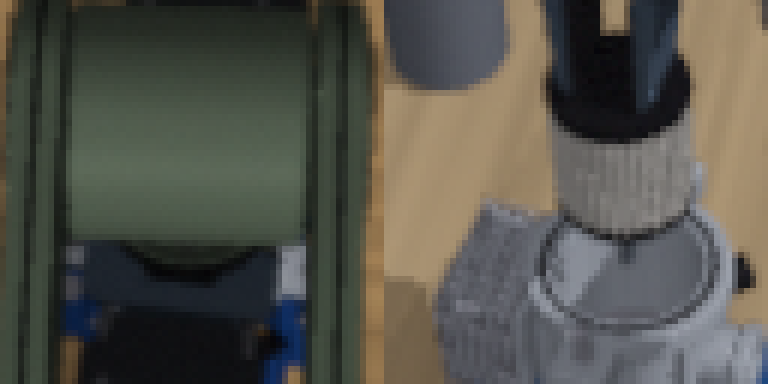

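Side view: the cartridge hangs upright over the bore (top view blocked by the arm). Lowering in steps while watching the force.

```bash
python3 -m jog '[{"x":0.3,"y":0.7,"z":15,"wx":0,"wy":0,"wz":0,"jaw":0.1},{"x":0.3,"y":0.7,"z":32,"wx":0,"wy":0,"wz":0,"jaw":0.1},{"x":0.3,"y":0.7,"z":40,"wx":0,"wy":0,"wz":0,"jaw":0.1},{"x":0.3,"y":0.7,"z":46,"wx":0,"wy":0,"wz":0,"jaw":0.1},{"x":0.3,"y":0.7,"z":50,"wx":0,"wy":0,"wz":0,"jaw":0.1},{"x":0.3,"y":0.7,"z":53,"wx":0,"wy":0,"wz":0,"jaw":0.1}]' && python3 -m jog '[{"x":0,"y":0,"z":3,"wx":0,"wy":0,"wz":0,"jaw":0.1},{"x":0,"y":0,"z":6,"wx":0,"wy":0,"wz":0,"jaw":0.1},{"x":0,"y":0,"z":9,"wx":0,"wy":0,"wz":0,"jaw":0.1}]'; python3 - <<'E'
from h import *
go(.5803,-.0118,.147,-7.5)
E
```

```text
t: 6.05
tool_pos: [0.5807, -0.0127, 0.207]
tcp_rot: [0.998, -0.066, 0.0, -0.0]
contact_force: [0.2, -0.7, -1.3]
grip_width: 0.252
t: 6.42
tool_pos: [0.5805, -0.0127, 0.1979]
tcp_rot: [0.998, -0.066, 0.0, -0.0]
contact_force: [0.0, 0.6, -0.3]
grip_width: 0.253
t 6.42 pos [ 0.5805 -0.0127  0.1979] F [ 0.   0.6 -0.3] M [-0.07  0.06 -0.01] g 23.0 q6 0.09
shift [-0.3 -0.9 50.9] turn [-0. -0. -0.]
```

```bash
python3 -m jog '[{"x":0,"y":-0.5,"z":7,"wx":0,"wy":0,"wz":0,"jaw":0.1},{"x":0,"y":-0.5,"z":15,"wx":0,"wy":0,"wz":0,"jaw":0.1},{"x":0,"y":-0.5,"z":23,"wx":0,"wy":0,"wz":0,"jaw":0.1},{"x":0,"y":-0.5,"z":31,"wx":0,"wy":0,"wz":0,"jaw":0.1},{"x":0,"y":-0.5,"z":38,"wx":0,"wy":0,"wz":0,"jaw":0.1},{"x":0,"y":-0.5,"z":44,"wx":0,"wy":0,"wz":0,"jaw":0.1},{"x":0,"y":-0.5,"z":47,"wx":0,"wy":0,"wz":0,"jaw":0.1}]' && python3 -m jog '[{"x":0,"y":0,"z":2,"wx":0,"wy":0,"wz":0,"jaw":0.1},{"x":0,"y":0,"z":4,"wx":0,"wy":0,"wz":0,"jaw":0.1},{"x":0,"y":0,"z":5,"wx":0,"wy":0,"wz":0,"jaw":0.1},{"x":0,"y":0,"z":5,"wx":0,"wy":0,"wz":0,"jaw":0.1}]'; python3 - <<'E'
from h import *
go(.5803,-.0118,.144,-7.5)
E
```

```text
t: 7.3
tool_pos: [0.5804, -0.0122, 0.1505]
tcp_rot: [0.998, -0.066, -0.0, -0.0]
contact_force: [-0.6, -0.5, -1.1]
grip_width: 0.249
t: 7.8
tool_pos: [0.5805, -0.0122, 0.146]
tcp_rot: [0.998, -0.066, 0.0, -0.0]
contact_force: [0.2, 0.1, -2.0]
grip_width: 0.251
t 7.8 pos [ 0.5805 -0.0122  0.146 ] F [ 0.2  0.1 -2. ] M [-0.13  0.01  0.01] g 22.8 q6 0.09
shift [-0.3 -0.4  2. ] turn [-0. -0. -0.]
```

```bash
python3 -m jog '[{"x":0,"y":0,"z":1,"wx":0,"wy":0,"wz":0,"jaw":0.1},{"x":0,"y":0,"z":2,"wx":0,"wy":0,"wz":0,"jaw":0.1},{"x":0,"y":0,"z":3,"wx":0,"wy":0,"wz":0,"jaw":0.1},{"x":0,"y":0,"z":3,"wx":0,"wy":0,"wz":0,"jaw":0.1},{"x":0,"y":0,"z":3,"wx":0,"wy":0,"wz":0,"jaw":0.1}]'
```

```text
t: 8.43
tool_pos: [0.5806, -0.0122, 0.1432]
tcp_rot: [0.998, -0.066, 0.0, -0.0]
contact_force: [-0.8, 0.3, 2.9]
grip_width: 0.255
```

Spring contact (+4 N change at the expected height). Release, rise, head towards the cover.

```bash
python3 -m jog '[{"x":0,"y":0,"z":0,"wx":0,"wy":0,"wz":0,"jaw":0.5},{"x":0,"y":0,"z":0,"wx":0,"wy":0,"wz":0,"jaw":0.5},{"x":0,"y":0,"z":0,"wx":0,"wy":0,"wz":0,"jaw":0.5},{"x":0,"y":0,"z":-10,"wx":0,"wy":0,"wz":0,"jaw":0.5},{"x":0,"y":0,"z":-35,"wx":0,"wy":0,"wz":0,"jaw":0.5},{"x":0,"y":0,"z":-70,"wx":0,"wy":0,"wz":0,"jaw":0.5},{"x":0,"y":0,"z":-90,"wx":0,"wy":0,"wz":0,"jaw":0.5}]'; python3 - <<'E'
from h import *
go(.4673,-.2935,.10,-14.6)
E
```

```text
t: 9.3
tool_pos: [0.5814, -0.0122, 0.2356]
tcp_rot: [0.998, -0.066, 0.002, -0.0]
contact_force: [-0.2, -0.1, -0.4]
grip_width: 0.501
t 9.3 pos [ 0.5814 -0.0122  0.2356] F [-0.2 -0.1 -0.4] M [-0.13  0.09  0.02] g 45.6 q6 0.09
shift [-76.7 293.8 135.2] turn [-0.  -0.2  7.1]
```

```bash
python3 -m jog '[{"x":-9,"y":20,"z":0,"wx":0,"wy":0,"wz":0,"jaw":0.5},{"x":-22,"y":55,"z":0,"wx":0,"wy":0,"wz":0,"jaw":0.5},{"x":-34,"y":95,"z":10,"wx":0,"wy":0,"wz":1,"jaw":0.5},{"x":-45,"y":137,"z":25,"wx":0,"wy":0,"wz":2,"jaw":0.5},{"x":-55,"y":180,"z":45,"wx":0,"wy":0,"wz":3,"jaw":0.5},{"x":-63,"y":220,"z":65,"wx":0,"wy":0,"wz":4,"jaw":0.5},{"x":-70,"y":255,"z":85,"wx":0,"wy":0,"wz":5,"jaw":0.5},{"x":-75,"y":280,"z":105,"wx":0,"wy":0,"wz":6,"jaw":0.5},{"x":-77,"y":291,"z":125,"wx":0,"wy":0,"wz":7,"jaw":0.5},{"x":-77,"y":294,"z":135,"wx":0,"wy":0,"wz":7,"jaw":0.5}]' &&  python3 -m jog '[{"x":0,"y":0,"z":10,"wx":0,"wy":0,"wz":0,"jaw":0.5},{"x":0,"y":0,"z":20,"wx":0,"wy":0,"wz":0,"jaw":0.5},{"x":0,"y":0,"z":25,"wx":0,"wy":0,"wz":0,"jaw":0.5},{"x":0,"y":0,"z":25,"wx":0,"wy":0,"wz":0,"jaw":0.5}]'; python3 - <<'E'
from h import *
go(.4673,-.2935,.028,-14.6)
from workcell import arm
t,s=arm.get_image("top"),arm.get_image("side")
pickle.dump((t,s),open("im3.pkl","wb"))
a=np.hstack([crop(t,(262,192),25,7),crop(s,(243,180),25,7)]);b=np.hstack([crop(t,(348,228),25,7)*1,crop(s,(293,144),25,7)])
cv2.imwrite("pics/c3.png",cv2.resize(np.vstack([a,b]),(600,600),interpolation=cv2.INTER_AREA))
E
```

```text
t: 10.55
tool_pos: [0.4633, -0.294, 0.0961]
tcp_rot: [0.992, -0.127, -0.002, -0.001]
contact_force: [0.9, 0.2, -0.9]
grip_width: 0.5
t: 11.05
tool_pos: [0.4658, -0.2932, 0.0727]
tcp_rot: [0.992, -0.126, -0.0, -0.0]
contact_force: [0.8, -0.1, -0.5]
grip_width: 0.499
t 11.05 pos [ 0.4658 -0.2932  0.0727] F [ 0.8 -0.1 -0.5] M [-0.09  0.06 -0.03] g 45.4 q6 -0.33
shift [ 1.6 -0.1 44.7] turn [-0.   0.   0.1]
```

View pics/c3.png

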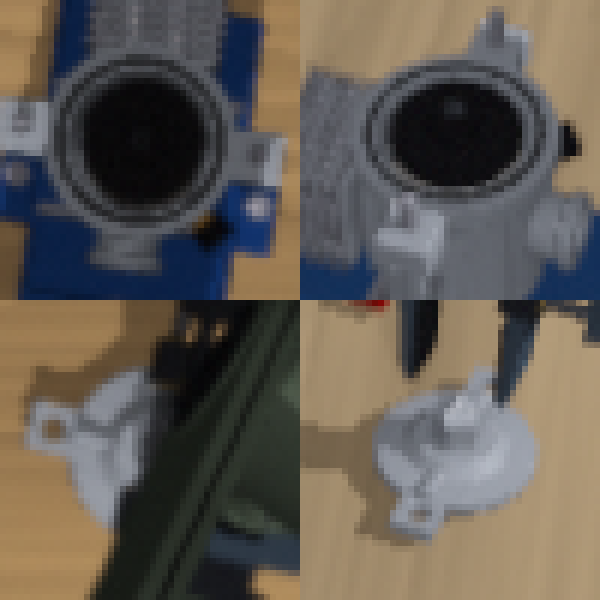

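Cartridge sits upright in the bore, cap level with the rim; the fingers straddle the hexagon. Grip the cover, and look closely at the studs for yaw.

```bash
python3 -m jog '[{"x":1.2,"y":0,"z":12,"wx":0,"wy":0,"wz":0,"jaw":0.5},{"x":1.2,"y":0,"z":26,"wx":0,"wy":0,"wz":0,"jaw":0.5},{"x":1.2,"y":0,"z":37,"wx":0,"wy":0,"wz":0,"jaw":0.5},{"x":1.2,"y":0,"z":43,"wx":0,"wy":0,"wz":0,"jaw":0.5},{"x":1.2,"y":0,"z":44.5,"wx":0,"wy":0,"wz":0,"jaw":0.5},{"x":1.2,"y":0,"z":44.5,"wx":0,"wy":0,"wz":0,"jaw":0.1},{"x":1.2,"y":0,"z":44.5,"wx":0,"wy":0,"wz":0,"jaw":0.1},{"x":1.2,"y":0,"z":44.5,"wx":0,"wy":0,"wz":0,"jaw":0.1},{"x":1.2,"y":0,"z":44.5,"wx":0,"wy":0,"wz":0,"jaw":0.1},{"x":1.2,"y":0,"z":44.5,"wx":0,"wy":0,"wz":0,"jaw":0.1}]' 45
python3 - <<'E'
from h import *
t,s=pickle.load(open("im3.pkl","rb"))
def c(d,p,w=9,k=16):
    x,y=p[0]-w,p[1]-w
    return cv2.convertScaleAbs(cv2.resize(d["image"][y:y+2*w,x:x+2*w],None,fx=k,fy=k,interpolation=cv2.INTER_CUBIC),alpha=1.4)
L=[(t,(241,188)),(t,(281,194)),(s,(276,156)),(s,(236,193))]
L=[(t,(241,188)),(t,(281,194)),(s,(275,157)),(s,(236,193))]
i=[c(*l) for l in L]
cv2.imwrite("pics/c4.png",np.vstack([np.hstack(i[:2]),np.hstack(i[2:])]))
hsv=cv2.cvtColor(t["image"],cv2.COLOR_BGR2HSV)
m=cv2.inRange(hsv,(108,150,40),(125,255,255)); m[:, :225]=0;m[:,300:]=0;m[:150]=0;m[245:]=0
pts=cv2.findNonZero(m).reshape(-1,2)
P=onz(t,pts,.04)[:,:2].astype(np.float32);print(cv2.minAreaRect(P))
E
```

```text
t: 12.4
tool_pos: [0.4671, -0.2941, 0.0288]
tcp_rot: [0.992, -0.126, 0.0, 0.0]
contact_force: [-0.1, 0.0, 2.7]
grip_width: 0.289
((0.5627984404563904, -0.007973343133926392), (0.14085161685943604, 0.19336768984794617), 81.66028594970703)
```

View pics/c4.png

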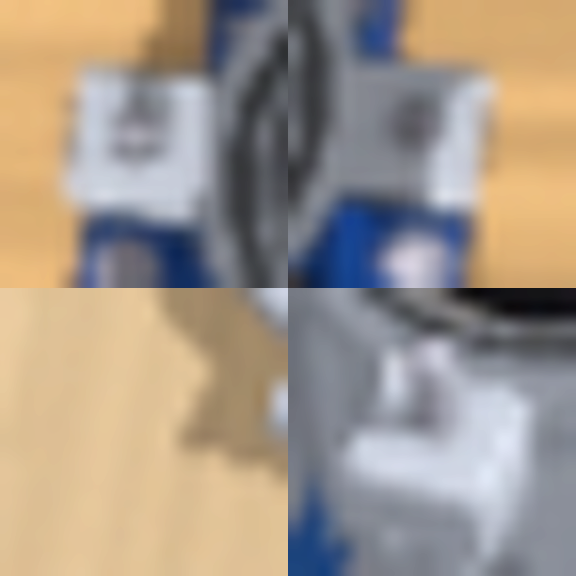

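```bash
python3 - <<'E'
from h import *
t,s=pickle.load(open("im3.pkl","rb"))
for a,b,z in(((236.2,186.75),(283.75,193.25),.141),((239.9,187.25),(279.4,192.3),.15)):
    P=onz(t,[a,b],z)[:,:2];d=P[0]-P[1];print(P,P.mean(0),np.linalg.norm(d),-np.degrees(np.arctan2(*d)))
# cap (dark disc) in bore, z=.141
for n,d,c in(("t",t,(261,191)),("s",s,(243,174))):
    w=20;im=d["image"][c[1]-w:c[1]+w,c[0]-w:c[0]+w].astype(np.float32)
    m=(cv2.resize(im,None,fx=4,fy=4,interpolation=cv2.INTER_CUBIC).max(2)<45).astype(np.uint8)
    k=max(cv2.findContours(m,cv2.RETR_EXTERNAL,cv2.CHAIN_APPROX_NONE)[0],key=cv2.contourArea)
    p=(cv2.convexHull(k).reshape(-1,2)+.5)/4-.5+np.array(c)-w
    print(n,cv2.fitEllipse(onz(d,p,.141)[:,:2].astype(np.float32)))
go(.467,-.294,.028,-14.6)
E
```

```text
[[ 0.58965802  0.05925745]
 [ 0.56951027 -0.08012106]] [ 0.57958414 -0.0104318 ] 0.14082719814820407 -8.2253694221004
[[ 0.58718591  0.04795163]
 [ 0.57158158 -0.06707347]] [ 0.57938375 -0.00956092] 0.11607872482846648 -7.725592371642918
t ((0.5795608758926392, -0.011325416155159473), (0.062335651367902756, 0.06680835783481598), 96.33690643310547)
s ((0.5809767842292786, -0.010294563136994839), (0.06067419797182083, 0.06285750865936279), 25.078269958496094)
t 12.4 pos [ 0.4671 -0.2941  0.0288] F [-0.1  0.   2.7] M [-0.13  0.09  0.02] g 26.3 q6 -0.33
shift [-0.1 -0.   0.8] turn [ 0.  -0.   0.1]
```

```bash
python3 -m jog '[{"x":0,"y":0,"z":-8,"wx":0,"wy":0,"wz":0,"jaw":0.1},{"x":0,"y":0,"z":-30,"wx":0,"wy":0,"wz":0,"jaw":0.1},{"x":0,"y":0,"z":-65,"wx":0,"wy":0,"wz":0,"jaw":0.1},{"x":0,"y":0,"z":-105,"wx":0,"wy":0,"wz":0,"jaw":0.1},{"x":0,"y":0,"z":-145,"wx":0,"wy":0,"wz":0,"jaw":0.1},{"x":0,"y":0,"z":-180,"wx":0,"wy":0,"wz":0,"jaw":0.1},{"x":0,"y":0,"z":-205,"wx":0,"wy":0,"wz":0,"jaw":0.1},{"x":0,"y":0,"z":-212,"wx":0,"wy":0,"wz":0,"jaw":0.1},{"x":0,"y":0,"z":-212,"wx":0,"wy":0,"wz":0,"jaw":0.1}]'; python3 - <<'E'
from h import *
go(.580,-.0115,.24,-8)
E
```

```text
t: 13.52
tool_pos: [0.4665, -0.2936, 0.2398]
tcp_rot: [0.992, -0.126, -0.0, -0.0]
contact_force: [-0.7, 0.8, -3.4]
grip_width: 0.292
t 13.53 pos [ 0.4665 -0.2936  0.2398] F [-0.7  0.8 -3.4] M [-0.1   0.06 -0.04] g 26.5 q6 -0.33
shift [ 3.910e+01 -3.016e+02 -1.000e-01] turn [-0.   0.1 -6.5]
```

```bash
python3 -m jog '[{"x":1,"y":-8,"z":0,"wx":0,"wy":0,"wz":0,"jaw":0.1},{"x":4,"y":-32,"z":0,"wx":0,"wy":0,"wz":-1,"jaw":0.1},{"x":9,"y":-70,"z":0,"wx":0,"wy":0,"wz":-2,"jaw":0.1},{"x":14,"y":-110,"z":0,"wx":0,"wy":0,"wz":-3,"jaw":0.1},{"x":19,"y":-150,"z":0,"wx":0,"wy":0,"wz":-4,"jaw":0.1},{"x":25,"y":-190,"z":0,"wx":0,"wy":0,"wz":-5,"jaw":0.1},{"x":30,"y":-230,"z":0,"wx":0,"wy":0,"wz":-6,"jaw":0.1},{"x":35,"y":-268,"z":0,"wx":0,"wy":0,"wz":-6.5,"jaw":0.1},{"x":38,"y":-293,"z":0,"wx":0,"wy":0,"wz":-6.5,"jaw":0.1},{"x":39,"y":-301.5,"z":0,"wx":0,"wy":0,"wz":-6.5,"jaw":0.1}]' && python3 -m jog '[{"x":0,"y":0,"z":10,"wx":0,"wy":0,"wz":0,"jaw":0.1},{"x":0,"y":0,"z":22,"wx":0,"wy":0,"wz":0,"jaw":0.1},{"x":0,"y":0,"z":32,"wx":0,"wy":0,"wz":0,"jaw":0.1},{"x":0,"y":0,"z":36,"wx":0,"wy":0,"wz":0,"jaw":0.1},{"x":0,"y":0,"z":36,"wx":0,"wy":0,"wz":0,"jaw":0.1},{"x":0,"y":0,"z":36,"wx":0,"wy":0,"wz":0,"jaw":0.1}]'; python3 - <<'E'
from h import *
go(.580,-.0115,.195,-8)
from workcell import arm
t,s=arm.get_image("top"),arm.get_image("side")
pickle.dump((t,s),open("im5.pkl","wb"))
cv2.imwrite("pics/c5.png",np.hstack([crop(t,(260,190),28,7),crop(s,(245,165),28,7)]))
E
```

```text
t: 14.78
tool_pos: [0.58, -0.0101, 0.239]
tcp_rot: [0.998, -0.069, -0.001, -0.0]
contact_force: [0.1, 0.4, -2.7]
grip_width: 0.293
t: 15.52
tool_pos: [0.5805, -0.0119, 0.2049]
tcp_rot: [0.998, -0.07, 0.001, -0.0]
contact_force: [1.6, -0.5, -3.6]
grip_width: 0.29
t 15.53 pos [ 0.5805 -0.0119  0.2049] F [ 1.6 -0.5 -3.6] M [-0.14  0.09  0.03] g 26.4 q6 0.1
shift [-0.6 -0.4  9.9] turn [-0.  -0.1 -0. ]
```

View pics/c5.png

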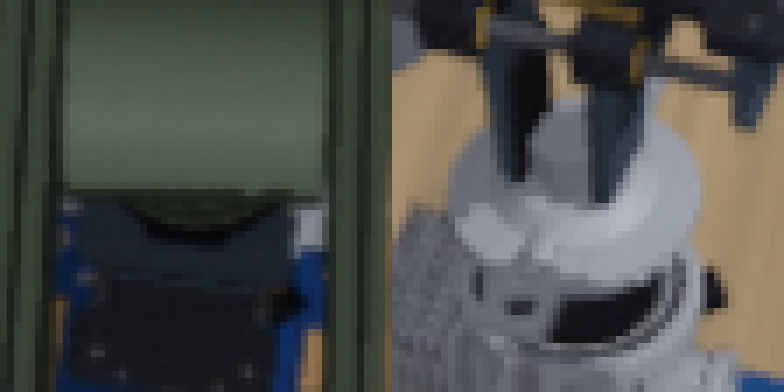

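```bash
python3 - <<'E'
from h import *
t,s=pickle.load(open("im5.pkl","rb"))
print("hole",onz(s,(234.6,180.1),.192),onz(s,(234.6,180.1),.188))
print("stud tip/base",onz(s,[(235.2,187.6)],.162),onz(s,[(235.2,191.5)],.143))
a=np.radians(-8);u=np.array([-np.sin(a),np.cos(a)])
print("expected stud",np.array([.580,-.0112])+.058*u,"expected hole",np.array([.5805,-.0119])+.058*u)
print(proj(s,[*(np.array([.5805,-.0119])+.058*u),.192]),proj(s,[*(np.array([.580,-.0112])+.058*u),.163]))
E
```

```text
hole [[0.58984171 0.04659539 0.192     ]] [[0.59082419 0.04337038 0.188     ]]
stud tip/base [[0.59004857 0.04693925 0.162     ]] [[0.59161614 0.04517458 0.143     ]]
expected stud [0.58807204 0.04623555] expected hole [0.58857204 0.04553555]
[[235.18116246 179.85035132]] [[235.9789995 187.2537971]]
```

Cover hole and stud agree within 1 mm in the side view. Lower over the studs slowly.

```bash
python3 -m jog '[{"x":-0.3,"y":-0.3,"z":5,"wx":0,"wy":0,"wz":0,"jaw":0.1},{"x":-0.3,"y":-0.3,"z":11,"wx":0,"wy":0,"wz":0,"jaw":0.1},{"x":-0.3,"y":-0.3,"z":16,"wx":0,"wy":0,"wz":0,"jaw":0.1},{"x":-0.3,"y":-0.3,"z":19,"wx":0,"wy":0,"wz":0,"jaw":0.1},{"x":-0.3,"y":-0.3,"z":21,"wx":0,"wy":0,"wz":0,"jaw":0.1},{"x":-0.3,"y":-0.3,"z":23,"wx":0,"wy":0,"wz":0,"jaw":0.1}]' && python3 -m jog '[{"x":0,"y":0,"z":2,"wx":0,"wy":0,"wz":0,"jaw":0.1},{"x":0,"y":0,"z":4,"wx":0,"wy":0,"wz":0,"jaw":0.1},{"x":0,"y":0,"z":6,"wx":0,"wy":0,"wz":0,"jaw":0.1},{"x":0,"y":0,"z":8,"wx":0,"wy":0,"wz":0,"jaw":0.1},{"x":0,"y":0,"z":8,"wx":0,"wy":0,"wz":0,"jaw":0.1}]'; python3 - <<'E'
from h import *
go(.580,-.0115,.1618,-8)
E
```

```text
t: 16.38
tool_pos: [0.5801, -0.0115, 0.1814]
tcp_rot: [0.998, -0.07, 0.0, -0.0]
contact_force: [0.0, 0.8, -3.5]
grip_width: 0.294
t: 17.0
tool_pos: [0.5799, -0.0115, 0.1732]
tcp_rot: [0.998, -0.07, -0.0, -0.0]
contact_force: [0.4, -0.2, -3.3]
grip_width: 0.295
t 17.0 pos [ 0.5799 -0.0115  0.1732] F [ 0.4 -0.2 -3.3] M [-0.1   0.1  -0.02] g 26.8 q6 0.1
shift [ 0.1  0.  11.4] turn [-0.  0. -0.]
```

Studs are through with no contact force. Continue gently onto the cartridge.

```bash
python3 -m jog '[{"x":0,"y":0,"z":1,"wx":0,"wy":0,"wz":0,"jaw":0.1},{"x":0,"y":0,"z":2,"wx":0,"wy":0,"wz":0,"jaw":0.1},{"x":0,"y":0,"z":3,"wx":0,"wy":0,"wz":0,"jaw":0.1},{"x":0,"y":0,"z":4,"wx":0,"wy":0,"wz":0,"jaw":0.1},{"x":0,"y":0,"z":5,"wx":0,"wy":0,"wz":0,"jaw":0.1},{"x":0,"y":0,"z":5,"wx":0,"wy":0,"wz":0,"jaw":0.1}]' && python3 -m jog '[{"x":0,"y":0,"z":1,"wx":0,"wy":0,"wz":0,"jaw":0.1},{"x":0,"y":0,"z":2,"wx":0,"wy":0,"wz":0,"jaw":0.1},{"x":0,"y":0,"z":3,"wx":0,"wy":0,"wz":0,"jaw":0.1},{"x":0,"y":0,"z":3,"wx":0,"wy":0,"wz":0,"jaw":0.1}]'; python3 - <<'E'
from h import *
go(.580,-.0115,.1618,-8)
E
```

```text
t: 17.75
tool_pos: [0.58, -0.0115, 0.1687]
tcp_rot: [0.998, -0.07, 0.0, -0.0]
contact_force: [-1.3, 0.0, 0.2]
grip_width: 0.293
t: 18.25
tool_pos: [0.5801, -0.0115, 0.1658]
tcp_rot: [0.998, -0.07, 0.0, -0.0]
contact_force: [-0.4, 0.7, 2.1]
grip_width: 0.291
t 18.25 pos [ 0.5801 -0.0115  0.1658] F [-0.4  0.7  2.1] M [-0.03  0.38 -0.01] g 26.5 q6 0.1
shift [-0.1  0.   4. ] turn [-0. -0. -0.]
```

```bash
python3 -m jog '[{"x":0,"y":0,"z":0.7,"wx":0,"wy":0,"wz":0,"jaw":0.1},{"x":0,"y":0,"z":1.4,"wx":0,"wy":0,"wz":0,"jaw":0.1},{"x":0,"y":0,"z":2,"wx":0,"wy":0,"wz":0,"jaw":0.1},{"x":0,"y":0,"z":2,"wx":0,"wy":0,"wz":0,"jaw":0.1}]' && python3 -m jog '[{"x":0,"y":0,"z":0.5,"wx":0,"wy":0,"wz":0,"jaw":0.1},{"x":0,"y":0,"z":1,"wx":0,"wy":0,"wz":0,"jaw":0.1},{"x":0,"y":0,"z":1,"wx":0,"wy":0,"wz":0,"jaw":0.1}]'; python3 - <<'E'
from h import *
go(.580,-.0115,.1618,-8)
E
```

```text
t: 18.75
tool_pos: [0.5802, -0.0115, 0.1638]
tcp_rot: [0.998, -0.07, 0.0, -0.0]
contact_force: [-1.2, 0.2, 4.2]
grip_width: 0.29
t: 19.12
tool_pos: [0.5802, -0.0115, 0.163]
tcp_rot: [0.998, -0.07, 0.0, -0.0]
contact_force: [-1.9, 0.4, 7.7]
grip_width: 0.288
t 19.12 pos [ 0.5802 -0.0115  0.163 ] F [-1.9  0.4  7.7] M [-0.09  0.49 -0.05] g 26.2 q6 0.1
shift [-0.2  0.1  1.2] turn [-0. -0. -0.]
```

```bash
python3 -m jog '[{"x":0,"y":0,"z":0.3,"wx":0,"wy":0,"wz":0,"jaw":0.1},{"x":0,"y":0,"z":0.6,"wx":0,"wy":0,"wz":0,"jaw":0.1},{"x":0,"y":0,"z":0.6,"wx":0,"wy":0,"wz":0,"jaw":0.1}]' && python3 -m jog '[{"x":0,"y":0,"z":0.3,"wx":0,"wy":0,"wz":0,"jaw":0.1},{"x":0,"y":0,"z":0.5,"wx":0,"wy":0,"wz":0,"jaw":0.1},{"x":0,"y":0,"z":0.5,"wx":0,"wy":0,"wz":0,"jaw":0.1}]'
```

```text
t: 19.5
tool_pos: [0.5802, -0.0115, 0.1625]
tcp_rot: [0.998, -0.07, 0.0, -0.0]
contact_force: [-2.0, 1.2, 6.0]
grip_width: 0.293
t: 19.88
tool_pos: [0.5802, -0.0115, 0.1621]
tcp_rot: [0.998, -0.07, 0.0, -0.0]
contact_force: [-2.1, -0.5, 7.2]
grip_width: 0.294
```

```bash
for i in 1 2; do python3 -m jog '[{"x":0,"y":0,"z":0.25,"wx":0,"wy":0,"wz":0,"jaw":0.1},{"x":0,"y":0,"z":0.5,"wx":0,"wy":0,"wz":0,"jaw":0.1},{"x":0,"y":0,"z":0.5,"wx":0,"wy":0,"wz":0,"jaw":0.1}]'; done
```

```text
t: 20.25
tool_pos: [0.5802, -0.0114, 0.1618]
tcp_rot: [0.998, -0.07, 0.001, -0.0]
contact_force: [-2.4, 0.8, 8.1]
grip_width: 0.292
t: 20.62
tool_pos: [0.5802, -0.0115, 0.1618]
tcp_rot: [0.998, -0.07, 0.001, -0.0]
contact_force: [-3.2, 0.1, 10.6]
grip_width: 0.291
```

The height has stopped at 0.1618, as predicted for the rim, while the force rises. Trim towards 15 N.

```bash
for i in 1 2; do python3 -m jog '[{"x":0,"y":0,"z":0.2,"wx":0,"wy":0,"wz":0,"jaw":0.1},{"x":0,"y":0,"z":0.4,"wx":0,"wy":0,"wz":0,"jaw":0.1},{"x":0,"y":0,"z":0.4,"wx":0,"wy":0,"wz":0,"jaw":0.1}]'; done; for i in 1 2 3 4; do python3 -m jog '[{"x":0,"y":0,"z":0,"wx":0,"wy":0,"wz":0,"jaw":0.1}]'|grep -E "force|pos"; done
```

```text
t: 21.0
tool_pos: [0.5802, -0.0115, 0.1618]
tcp_rot: [0.998, -0.07, 0.001, -0.0]
contact_force: [-4.4, -0.4, 12.9]
grip_width: 0.29
t: 21.38
tool_pos: [0.5802, -0.0115, 0.1618]
tcp_rot: [0.998, -0.07, 0.001, -0.0]
contact_force: [-4.9, -0.4, 14.9]
grip_width: 0.291
tool_pos: [0.5802, -0.0115, 0.1618]
contact_force: [-4.5, -0.1, 13.9]
tool_pos: [0.5802, -0.0115, 0.1618]
contact_force: [-4.2, -0.3, 14.1]
tool_pos: [0.5802, -0.0115, 0.1618]
contact_force: [-3.6, 0.1, 13.8]
tool_pos: [0.5802, -0.0115, 0.1618]
contact_force: [-4.8, 0.4, 15.1]
```

```bash
python3 -m jog '[{"x":-0.4,"y":0,"z":0,"wx":0,"wy":0,"wz":0,"jaw":0.1},{"x":-0.4,"y":0,"z":0.2,"wx":0,"wy":0,"wz":0,"jaw":0.1},{"x":-0.4,"y":0,"z":0.2,"wx":0,"wy":0,"wz":0,"jaw":0.1}]'; python3 - <<'E'
from h import *
go(.580,-.0115,.1618,-8)
from workcell import arm
F=[]
t,s=arm.get_image("top"),arm.get_image("side")
for i in range(6): arm.get_image("side");F.append(arm.read_state()["contact_force"])
print(np.mean(F,0),np.std(F,0))
cv2.imwrite("pics/c6.png",np.hstack([cv2.resize(s["image"],(512,384))[:, :400],crop(s,(245,172),28,7)[:384]]))
E
```

```text
t: 22.25
tool_pos: [0.5801, -0.0115, 0.1618]
tcp_rot: [0.998, -0.07, 0.001, -0.0]
contact_force: [-3.3, -0.4, 14.0]
grip_width: 0.291
t 22.25 pos [ 0.5801 -0.0115  0.1618] F [-3.3 -0.4 14. ] M [-0.01  0.94 -0.01] g 26.4 q6 0.1
shift [-0.1  0.  -0. ] turn [-0.  -0.2 -0. ]
[-3.74901534 -0.03396013 14.24889612] [0.35383301 0.93581728 0.31032437]
```

View pics/c6.png

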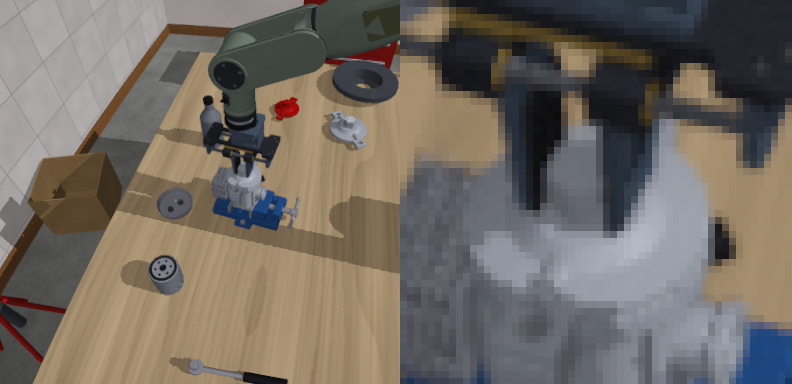

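The cover sits flush on the rim and the bystanders are unmoved. Relieve the remaining side load and trim the push.

```bash
python3 -m jog '[{"x":-0.4,"y":0,"z":0.1,"wx":0,"wy":0,"wz":0,"jaw":0.1},{"x":-0.8,"y":0,"z":0.15,"wx":0,"wy":0,"wz":0,"jaw":0.1},{"x":-0.8,"y":0,"z":0.15,"wx":0,"wy":0,"wz":0,"jaw":0.1},{"x":-0.8,"y":0,"z":0.15,"wx":0,"wy":0,"wz":0,"jaw":0.1}]'; python3 - <<'E'
from h import *
from workcell import arm
F=[]
for i in range(12): arm.get_image("side");F.append(arm.read_state()["contact_force"])
print(np.mean(F,0),np.std(F,0)); go(.580,-.0115,.1618,-8)
E
```

```text
t: 23.15
tool_pos: [0.5802, -0.0115, 0.1618]
tcp_rot: [0.998, -0.07, 0.002, -0.0]
contact_force: [-2.4, -0.2, 13.4]
grip_width: 0.29
[-1.8694453  -0.34200017 14.17952109] [0.45584803 0.39565784 0.30878849]
t 23.75 pos [ 0.5802 -0.0115  0.1618] F [-1.2  0.1 14.3] M [-0.15  0.68 -0.  ] g 26.3 q6 0.1
shift [-0.2  0.  -0. ] turn [-0.  -0.3 -0. ]
```

```bash
python3 -m jog '[{"x":-0.2,"y":0,"z":0.15,"wx":0,"wy":0,"wz":0,"jaw":0.1},{"x":-0.2,"y":0,"z":0.2,"wx":0,"wy":0,"wz":0,"jaw":0.1},{"x":-0.2,"y":0,"z":0.2,"wx":0,"wy":0,"wz":0,"jaw":0.1},{"x":-0.2,"y":0,"z":0.2,"wx":0,"wy":0,"wz":0,"jaw":0.1}]'; python3 - <<'E'
from h import *
from workcell import arm
F=[]
for i in range(15): arm.get_image("side");F.append(arm.read_state()["contact_force"])
m=np.mean(F,0);print(m,np.std(F,0)); go(.580,-.0115,.1618,-8)
if 14.2<m[2]<16: print(arm.finish_job())
E
```

```text
t: 24.25
tool_pos: [0.5801, -0.0114, 0.1618]
tcp_rot: [0.998, -0.07, 0.003, 0.0]
contact_force: [-2.3, 0.5, 14.7]
grip_width: 0.288
[-1.860538   -0.18112379 14.54443048] [0.46753293 0.44706184 0.34743092]
t 25.0 pos [ 0.5801 -0.0115  0.1618] F [-1.6 -0.2 14.8] M [-0.12  0.71 -0.02] g 26.5 q6 0.1
shift [-0.1  0.  -0. ] turn [-0.  -0.3 -0. ]
the job is handed in; nothing more can be done
None
```

I lowered the cartridge neck up onto the spring plate, fitted the small grey cover over both studs, and pressed it down in steps of 1 mm or less onto the rim. I handed the job in at 25 s with the gripper still holding it there.

**Last checks**
- **Seating:** the tool height stopped at 0.1618 m, which is what I predicted for the cover on the rim, while the force kept rising.
- **Push:** it averaged 14.5 N and was steady to within about 0.3 N.
- **Cartridge:** camera views before the cover went on showed it upright in the bore, with its cap level with the rim.
- **Fit over the studs:** the one cover hole I could see lined up with its stud to within about 1 mm. The cover then passed both stud tips with no contact force.
- **Bystanders:** in the final side view, everything in the part I viewed looked where it started.

**Not perfect**
- **Side load and tilt:** about 2 N of side load and 0.3° of tool tilt remained. I had trimmed the side load down from about 4.5 N.
- **Cameras:** the two views disagreed by 1–3 mm on the housing's position, so I averaged them. The arm blocked the top view while I was placing things, so the final fit was checked only from the side.

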